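# Seat the battery candle in the clear candlestick

### The job

Take the battery candle out of its wooden block and push it down firmly but gently into a candlestick until it bottoms, past the stiff slide of the seat disc, and press there for a moment. Then read the ring around the candle against the rim: if it is level, the candle is home, so let go and leave it standing; if it stays well above, an old candle end blocks that cup, so draw the candle out and push it home in the other candlestick. Do not ram the ceramic and leave the plant, jar and picture frame alone.

Things in the scene. Friction and masses are not known exactly. Their poses are not given: they have to be found in the camera images.
- candle_center (a point): centre, half-way up, of the ivory plastic battery candle: round rod 22 mm across, 125 mm tall with its 13 mm clear flame tip (straight up to 108 mm above the foot), about 60 g. z points up along it. A thin brass ring marks it 42 mm above the foot: level with the rim when fully home. Grip it well above the ring, so that the fingers stay clear of the rim
- candle_foot (a point): centre of the candle's flat foot, 62.5 mm below its centre; the foot is 16 mm across, tapering out to 22 mm in the first 4 mm. z points up along the candle
- rest: light wooden block 60 x 60 x 30 mm fixed to the table, in whose 26 mm wide, 18 mm deep hole the candle stands loosely at the start, its foot 12 mm above the table; origin at the centre of the block's underside
- candlestick_a: white ceramic candlestick fixed to the table, one of two that look alike; origin at the centre of its underside, z up. Round foot 84 mm across; thin stem, cup 40 mm across (46 at the flared rim), rim 120 mm above the origin, with an upright blind bore on the z axis. An old candle end lies hidden under the seat disc of one of the two, not known which. Breaks if the candle presses it with more than 25 N; 10 to 18 N is a firm press
- candlestick_b: white ceramic candlestick fixed to the table, one of two that look alike; origin at the centre of its underside, z up. Round foot 84 mm across; thin stem, cup 40 mm across (46 at the flared rim), rim 120 mm above the origin, with an upright blind bore on the z axis. An old candle end lies hidden under the seat disc of one of the two, not known which. Breaks if the candle presses it with more than 25 N; 10 to 18 N is a firm press
- rim_a (a point): centre of the mouth of candlestick_a, level with its rim. Bore 25 mm wide, flaring to 31 mm over the top 6 mm. A brass seat disc starts 6 to 16 mm below the rim; it slides down stiffly at about 5 N, does not spring back. In the clear candlestick the candle's foot bottoms hard 42 mm below the rim, in the blocked one 22 mm
- rim_b (a point): centre of the mouth of candlestick_b, level with its rim. Bore 25 mm wide, flaring to 31 mm over the top 6 mm. A brass seat disc starts 6 to 16 mm below the rim; it slides down stiffly at about 5 N, does not spring back. In the clear candlestick the candle's foot bottoms hard 42 mm below the rim, in the blocked one 22 mm
- plant: terracotta pot with a succulent, 80 mm across, 120 mm high; a bystander, not to be disturbed; origin at the centre of its underside
- jar: amber glass candle jar with a lid, 70 mm across, 75 mm high; a bystander, not to be disturbed; origin at the centre of its underside
- frame: standing sage green picture frame 110 mm wide, 144 mm high, 45 mm deep at its foot; a bystander, not to be disturbed; origin at the centre of its underside

How it is judged:
By the outcome, as a careful person would: the job done as asked, in the order asked, and still so for the second after the job is handed in, with the robot touching nothing.
It also fails if it takes over 64 s, if anything falls off the work surface, if the arm or the gripper's body presses on something with over 40 N, if the wrist force passes 120 N, or if a joint passes its speed limit or range.

### The arm

A 6-joint arm with a two-finger parallel gripper is mounted at the origin on the work surface. World frame = base frame: x ahead of the robot, y to its left, z up, the work surface at z = 0. Lengths are in m, angles in degrees, forces in N, time in s.
With the tool pointing down it reaches from about 0.375 to 0.9 m from the base axis. Payload 3.1 kg.
Tool frame: the origin (TCP) lies between the finger pads; the fingertips stand 8 mm ahead of it and the grasp point (between the pads) lies 11 mm behind it (bot.nose_length is the distance from the TCP to the fingertips, in m); z points along the fingers, y is the line along which they close (so a half turn about z gives the same grasp; the last joint's range is limited). The gripper opens to 85 mm and grips with 20 to 120 N. Pads are 22 mm wide; open, the fingers measure 114 mm over their backs; the gripper's body (76 mm by 85 mm) begins 54 mm behind the grasp point. The pads swing forward as they close: fully open they stand 13 mm farther back than shut.
Start: joints at [56.121, 30.224, 82.088, -0, 67.689, -10.227], TCP at [0.251, 0.572, 0.239] pointing down, gripper open.
Joint ranges: [-176.69, 176.69], [-43.24, 126.21], [12.49, 139.97], [-82, 262], [0, 151.66], [-163.58, 163.58]. Speed limits (degrees/s): [159.86, 159.86, 180, 180, 180, 180].

### API

Orientations are given as a 3x3 rotation matrix whose columns are the frame's x, y, z axes.
In Python, from rig import bot gives the robot as it stands.
- The arm moves only by the tool move_arm, never from a script. Its argument "deltas" is a list that holds one entry, the list of rows, each a list of 7 numbers: the opening in per cent of the stroke, from 0 (shut) to 100 (fully open), then the shift along the world's x, y, z in units of 40 mm (1.0 is 40 mm), then the turn, a rotation vector about the world's x, y, z in units of 8 degrees (1.0 is 8 degrees). A call has 1 to 12 rows; each row is the pose to reach, as a shift and turn from the pose commanded when the call began; what a row does not reach only later rows make up. A row lasts 1/8 s, in which the tool goes at most 62.5 mm and 10.7 degrees, less where a joint would pass 70% of its speed; a pose out of reach is approached as far as the arm can. A call with a gripper value outside its range is refused whole. The fingers move at their own pace and stop on an object; "force" is the grip in N (left out, the last holds). Time passes only in rows, so rows that repeat a pose let the fingers close. It gives the time, the measured TCP pose, the force, the opening and the grip force at its end, in the units of the state.
- bot.read_state(): the state, without advancing time (a new reading comes with each control period).
- bot.grab_frame(name): name is "scene" or "top"; returns a dict with "pixels" (400x640x3 uint8, blue, green, red), "range_z" (400x640 float32, m along the optical axis (not along the pixel's ray), 0 where there is no reading), "K" (3x3 intrinsics, pixels), "eye" and "rotation" of the camera in the world. Camera axes: x right, y up, looking along -z (the intrinsics and any distortion apply to the point x, -y, -z); pixel columns grow to the right and rows downward; lengths in m; the calibration is good to about 2 mm. A picture is of the moment at which its call begins.
- bot.hand_in(): hands the job in; it is judged then, once.
The state is a dict: "time": time; "joint_positions": joint angles; "dq": joint speeds; "joint_torque": joint torques, N m; "tool_pos": TCP position; "tcp_rot": TCP orientation; "wrist_force": force on the tool from outside, world axes, zero at the start; "ft_torque": the same for the moment, N m; "gripper_width": finger opening in m; "gripper_force": force on a finger pad.
Only numpy, scipy, OpenCV 4.12 (cv2) and the standard library are available. Lean on these libraries where they do the work, as an engineer would, in place of code of your own. Each camera call takes 0.05 s, during which the arm holds its last target. There are 200 camera calls.

## Working session

There is one attempt and no reset: what is moved stays moved. The work goes in short steps, Python scripts to look and compute and a tool call to move; the robot and the scene stay as the last step left them, time stands still between calls to the robot, and variables do not carry over. Pictures are saved under pics/ and viewed, at most 10 in all, crops included, and the job is handed in when it is done.

Besides the shell and the picture viewer there is one more tool, called after "Call:" as name([rows], argument=value, ...), one row to a line, values as JSON. move_arm: Moves the arm, as the interface text tells. Its arguments: {"type":"object","properties":{"deltas":{"type":"array","items":{"type":"array","items":{"type":"array","items":{"type":"number"}}}},"force":{"type":"number"}},"required":["deltas"]}

```bash
mkdir -p pics
cat > h.py <<'E'
import numpy as np, cv2
from rig import bot
def cloud(f):
    z=f["range_z"]; K=f["K"]; v,u=np.mgrid[:z.shape[0],:z.shape[1]]
    p=np.stack([(u-K[0,2])/K[0,0]*z,-(v-K[1,2])/K[1,1]*z,-z],-1)
    w=p@np.array(f["rotation"]).T+np.array(f["eye"]); w[z==0]=np.nan
    return w
E
python3 - <<'E'
from h import *
for n in("scene","top"):
    f=bot.grab_frame(n); cv2.imwrite(f"pics/{n}0.png",f["pixels"]); print(n,f["eye"],f["K"].tolist(),f["rotation"].tolist() if hasattr(f["rotation"],'tolist') else f["rotation"],{k for k in f})
    np.savez(f"{n}0.npz",**{k:v for k,v in f.items()})
s=bot.read_state();print(s["time"],s["tool_pos"],s["tcp_rot"])
E
```

```text
scene [ 1.10428468 -0.6547882   0.76905928] [[398.28054582009594, 0.0, 317.21242091439484], [0.0, 398.28054582009594, 203.84653354978224], [0.0, 0.0, 1.0]] [[0.7824390902253447, -0.3918276008302529, 0.4840043401819272], [0.6227217074189694, 0.489074525114891, -0.6107567306160839], [0.0025971516202071224, 0.779279949768536, 0.6266705790861814]] {'K', 'range_z', 'rotation', 'eye', 'pixels'}
top [ 0.35624671 -0.00804768  1.31912987] [[367.27923800516413, 0.0, 320.88831884714915], [0.0, 367.27923800516413, 199.5657768583985], [0.0, 0.0, 1.0]] [[0.01569308226976233, 0.9808460991832842, -0.19415111868286927], [-0.9998043781167365, 0.017731200313318013, 0.008764133388694093], [0.012038798423443312, 0.19397560220910287, 0.9809324814074287]] {'K', 'range_z', 'rotation', 'eye', 'pixels'}
0.1 [0.25037871 0.57196389 0.23844414] [[-9.16013508e-01  4.01146096e-01 -1.03134732e-03]
 [ 4.01147312e-01  9.16012128e-01 -1.61695335e-03]
 [ 2.96092133e-04 -1.89487332e-03 -9.99998161e-01]]
```

View pics/scene0.png

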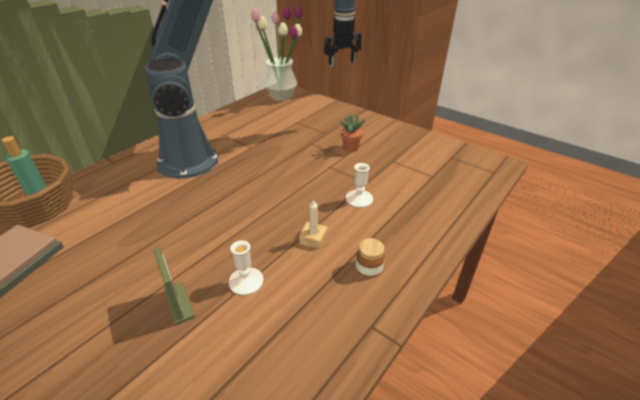

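View pics/top0.png

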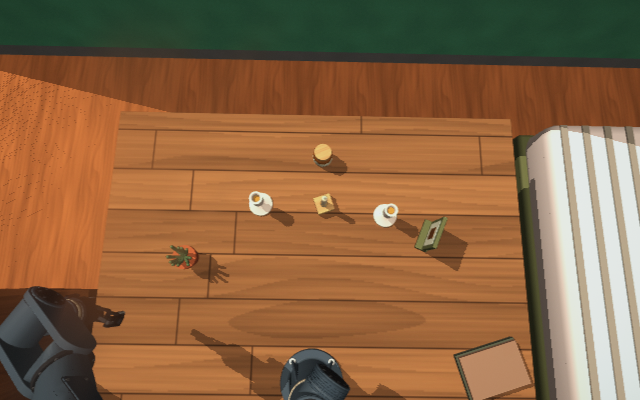

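The scene view shows the candle in its block at (313,220), with candlesticks at (242,265) and (361,185). The jar is at (370,257), the frame at (175,290) and the plant at (351,133). In the top view the candle is at (324,204) and the cups are at (258,199) and (390,211).

```bash
cat > m.py <<'E'
from h import *
roi={"scene":{"near":(222,236,270,296),"far":(340,158,380,210),"candle":(295,198,330,250),"jar":(352,236,388,276),"frame":(150,245,198,325)},
"top":{"near":(370,196,402,230),"far":(244,186,276,218),"candle":(310,190,338,218),"jar":(310,140,336,168),"frame":(412,214,448,252)}}
for n in roi:
    f=np.load(n+"0.npz"); w=cloud(f)
    for k,(a,b,c,d) in roi[n].items():
        p=w[b:d,a:c].reshape(-1,3); bgr=f["pixels"][b:d,a:c].reshape(-1,3).astype(int)
        hi=p[:,2]>.02
        q=p[hi]; zt=np.nanpercentile(q[:,2],97)
        print(n,k,"n",len(q),"ztop",zt.round(4),"max",np.nanmax(q[:,2]).round(4))
        for lo,h in((.02,.04),(.04,.085),(.085,.108),(.108,.126),(.126,.15)):
            s=q[(q[:,2]>lo)&(q[:,2]<h)]
            if len(s)>3: print("   ",lo,len(s),"mean",s.mean(0).round(4),"mid",((s.min(0)+s.max(0))/2).round(4),"ext",np.ptp(s,axis=0).round(3))
E
python3 m.py
```

```text
scene near n 578 ztop 0.122 max 0.1237
    0.02 51 mean [ 0.5689 -0.2586  0.0251] mid [ 0.5675 -0.2571  0.0297] ext [0.025 0.028 0.019]
    0.04 149 mean [ 0.5739 -0.2631  0.0648] mid [ 0.5687 -0.2594  0.0626] ext [0.032 0.034 0.044]
    0.085 119 mean [ 0.5756 -0.265   0.0966] mid [ 0.57   -0.2587  0.0966] ext [0.03  0.036 0.022]
    0.108 259 mean [ 0.5646 -0.2564  0.1173] mid [ 0.5649 -0.2559  0.1159] ext [0.044 0.044 0.015]
scene far n 378 ztop 0.1221 max 0.1248
    0.02 40 mean [0.6001 0.1901 0.0261] mid [0.5968 0.1917 0.0301] ext [0.026 0.026 0.019]
    0.04 113 mean [0.6029 0.1858 0.0645] mid [0.5977 0.1898 0.0626] ext [0.039 0.03  0.045]
    0.085 95 mean [0.6032 0.1854 0.0977] mid [0.6001 0.191  0.0965] ext [0.035 0.034 0.023]
    0.108 130 mean [0.5979 0.1946 0.1171] mid [0.5983 0.1958 0.1164] ext [0.042 0.045 0.017]
scene candle n 576 ztop 0.1257 max 0.1379
    0.02 350 mean [ 0.6039 -0.0394  0.0301] mid [ 0.5995 -0.0328  0.0298] ext [0.074 0.077 0.019]
    0.04 101 mean [ 0.604  -0.039   0.0627] mid [ 0.602  -0.0372  0.0626] ext [0.016 0.017 0.044]
    0.085 53 mean [ 0.6
[... 2455 characters left out ...]
89 -0.0204  0.032 ] mid [ 0.753  -0.0211  0.0308] ext [0.024 0.066 0.018]
    0.04 303 mean [ 0.7707 -0.0204  0.069 ] mid [ 0.7735 -0.0208  0.0607] ext [0.063 0.066 0.041]
top frame n 450 ztop 0.1456 max 0.1492
    0.02 39 mean [ 0.4868 -0.3924  0.0307] mid [ 0.4916 -0.3966  0.0299] ext [0.108 0.042 0.02 ]
    0.04 100 mean [ 0.4873 -0.3927  0.0631] mid [ 0.4889 -0.3953  0.0627] ext [0.103 0.041 0.044]
    0.085 65 mean [ 0.4852 -0.3922  0.096 ] mid [ 0.4896 -0.3963  0.0962] ext [0.104 0.043 0.022]
    0.108 52 mean [ 0.4897 -0.394   0.1168] mid [ 0.4893 -0.3954  0.117 ] ext [0.1   0.039 0.018]
    0.126 194 mean [ 0.4884 -0.3995  0.1404] mid [ 0.4887 -0.3999  0.1378] ext [0.102 0.051 0.023]
```

Call:
move_arm([
  [[60,0.6,-1.0,0,0,0,0],[60,1.4,-2.4,0,0,0,0],[60,2.2,-3.8,0,0,0,0],[60,3.0,-5.2,0,0,0,0],[60,3.8,-6.6,0,0,0,0],[60,4.6,-8.0,0,0,0,0],[60,5.4,-9.4,0,0,0,0],[60,6.2,-10.8,0,0,0,0],[60,7.0,-12.2,0,0,0,0],[60,7.8,-13.5,0,0,0,0],[60,8.4,-14.5,0,0,0,0],[60,8.74,-15.05,0,0,0,0]],
], force=80)

```text
time: 1.6
tool_pos: [0.6017, -0.0328, 0.2389]
tcp_rot: [[-0.915, 0.404, 0.0], [0.404, 0.915, -0.0], [-0.001, -0.0, -1.0]]
wrist_force: [-0.2, 1.6, -1.2]
gripper_width: 0.051
gripper_force: 0.0
```

Run:
```python
from h import *
for n in("scene","top"):
    f=bot.grab_frame(n); np.savez(f"{n}1.npz",**f); cv2.imwrite(f"pics/{n}1.png",f["pixels"])
f=np.load("scene1.npz");cv2.imwrite("pics/s1c.png",cv2.resize(f["pixels"][100:260,220:420],None,fx=4,fy=3.75,interpolation=2)[:600])
s=bot.read_state();print(s["time"],s["tool_pos"],s["wrist_force"],s["gripper_width"])
```

```text
1.7 [ 0.60136536 -0.03182092  0.2387124 ] [-1.39740311 -0.73087806  0.00858533] 0.051112570348454456
```

View pics/s1c.png

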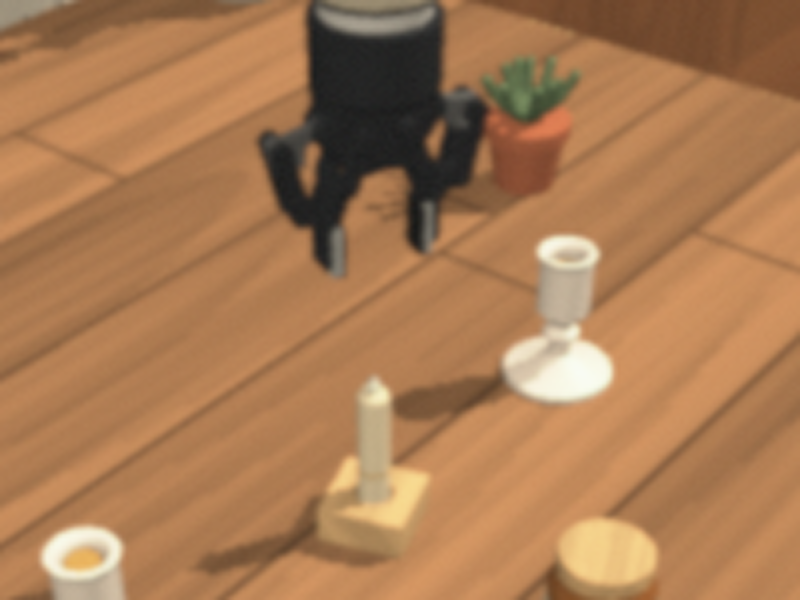

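The fingers straddle the candle: tips at about (302,173) and (325,166) in the full frame, candle below them at (313,215). Next I use the fingertips to calibrate each camera's offset.

Run:
```python
from h import *
f=np.load("scene1.npz");w=cloud(f);d=f["pixels"].max(-1)<130
for lo,h in((.22,.235),(.235,.25),(.25,.27)):
    m=(w[...,2]>lo)&(w[...,2]<h)&(np.hypot(w[...,0]-.6,w[...,1]+.03)<.1)
    n,l,st,c=cv2.connectedComponentsWithStats(m.astype(np.uint8))
    for i in range(1,n):
        p=w[l==i]; 
        if len(p)>4: print(lo,len(p),c[i].round(1),p.mean(0).round(4),p.min(0).round(4),p.max(0).round(4))
```

```text
0.235 33 [325.  163.5] [ 0.6167 -0.0098  0.2437] [ 0.6043 -0.0145  0.2369] [ 0.6247 -0.002   0.2497]
0.235 30 [302.8 170.4] [ 0.5945 -0.0663  0.2442] [ 0.5816 -0.072   0.2362] [ 0.6012 -0.0612  0.2497]
0.25 58 [325.4 157.7] [ 0.6173 -0.0092  0.26  ] [ 0.6046 -0.0165  0.2501] [ 6.250e-01 -3.000e-04  2.696e-01]
0.25 64 [302.1 164.8] [ 0.5933 -0.0672  0.2599] [ 0.5799 -0.0721  0.2506] [ 0.601  -0.0599  0.2698]
```

Call:
move_arm([
  [[60,0,0,-0.6,0,0,0],[60,0,0,-1.4,0,0,0],[60,0,0,-2.2,0,0,0],[60,0,0,-2.9,0,0,0],[60,0,0,-3.4,0,0,0],[60,0,0,-3.65,0,0,0],[60,0,0,-3.77,0,0,0],[60,0,0,-3.77,0,0,0],[20,0,0,-3.77,0,0,0],[10,0,0,-3.77,0,0,0],[10,0,0,-3.77,0,0,0],[10,0,0,-3.77,0,0,0]],
], force=80)

```text
time: 3.2
tool_pos: [0.6008, -0.0299, 0.0893]
tcp_rot: [[-0.916, 0.401, 0.001], [0.401, 0.916, -0.001], [-0.001, -0.0, -1.0]]
wrist_force: [-0.4, -1.0, 5.4]
gripper_width: 0.0198
gripper_force: 78.1
```

Run:
```python
from h import *
f=bot.grab_frame("scene");np.savez("scene2.npz",**f);cv2.imwrite("pics/s2c.png",cv2.resize(f["pixels"][150:260,260:380],None,fx=5,fy=5,interpolation=2))
s=bot.read_state();print(s["time"],s["tool_pos"],s["wrist_force"],s["gripper_width"],s["gripper_force"])
```

```text
3.25 [ 0.60072097 -0.0298348   0.0892552 ] [-1.52296885 -1.80642325  5.60406298] 0.02034385628339145 78.1365430355072
```

View pics/s2c.png

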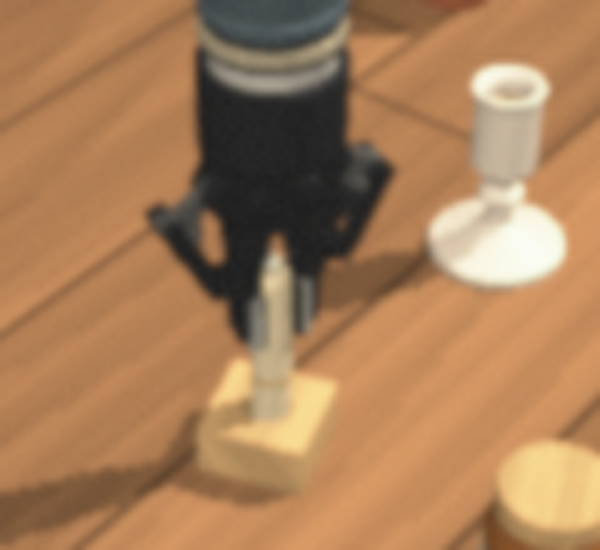

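The candle is held. The pads sit at about (312,214) and (321,211), with the brass ring visible at (314,226) below the fingertips. Now I lift it and carry it above the near candlestick.

Call:
move_arm([
  [[10,0,0,0.2,0,0,0],[10,0,0,0.8,0,0,0],[10,0,0,1.8,0,0,0],[10,0,0,2.9,0,0,0],[10,0,-0.2,3.6,0,0,0],[10,-0.15,-1.0,3.75,0,0,0],[10,-0.35,-2.2,3.75,0,0,0],[10,-0.55,-3.4,3.75,0,0,0],[10,-0.72,-4.5,3.75,0,0,0],[10,-0.83,-5.2,3.75,0,0,0],[10,-0.88,-5.58,3.75,0,0,0],[10,-0.88,-5.58,3.75,0,0,0]],
], force=80)

```text
time: 4.75
tool_pos: [0.5649, -0.253, 0.2383]
tcp_rot: [[-0.915, 0.402, -0.0], [0.402, 0.915, 0.001], [0.0, 0.001, -1.0]]
wrist_force: [-0.6, 0.2, -0.5]
gripper_width: 0.0201
gripper_force: 78.3
```

Run:
```python
from h import *
for n in("scene","top"):
    f=bot.grab_frame(n);np.savez(n+"3.npz",**f)
    w=cloud(f)
    if n=="scene":cv2.imwrite("pics/s3c.png",cv2.resize(f["pixels"][170:300,180:310],None,fx=4.5,fy=4.5,interpolation=2))
    near=np.hypot(w[...,0]-.5645,w[...,1]+.2535)<.03
    for lo,h in((.02,.04),(.04,.08),(.08,.105),(.108,.126),(.16,.18),(.18,.2),(.2,.215),(.215,.235)):
        m=near&(w[...,2]>lo)&(w[...,2]<h)
        if h>.13: m&=f["pixels"][...,2]>110
        p=w[m]
        if len(p)>3: v,u=np.nonzero(m);print(n,lo,len(p),p.mean(0).round(4),((p.min(0)+p.max(0))/2).round(4),np.ptp(p,axis=0).round(3),"u",u.min(),u.max(),"v",v.min(),v.max())
s=bot.read_state();print(s["time"],s["tool_pos"],s["wrist_force"],s["gripper_width"],s["gripper_force"])
```

```text
scene 0.02 57 [ 0.5691 -0.2596  0.0246] [ 0.5678 -0.2579  0.0275] [0.029 0.022 0.015] u 240 251 v 273 280
scene 0.04 124 [ 0.5731 -0.2628  0.0607] [ 0.5704 -0.2586  0.0598] [0.027 0.034 0.039] u 235 251 v 260 274
scene 0.08 135 [ 0.5761 -0.2644  0.0927] [ 0.5694 -0.2585  0.0927] [0.031 0.035 0.025] u 233 250 v 253 265
scene 0.108 259 [ 0.5646 -0.2566  0.1172] [ 0.5646 -0.2554  0.1162] [0.046 0.045 0.016] u 231 249 v 240 257
scene 0.16 50 [ 0.5696 -0.2585  0.172 ] [ 0.5643 -0.2558  0.1706] [0.02  0.019 0.018] u 233 243 v 229 235
scene 0.18 73 [ 0.5699 -0.2586  0.1899] [ 0.5655 -0.2551  0.19  ] [0.02  0.021 0.02 ] u 232 242 v 222 231
scene 0.2 56 [ 0.5697 -0.2584  0.2073] [ 0.5658 -0.2556  0.2074] [0.019 0.02  0.015] u 231 241 v 216 224
scene 0.215 74 [ 0.5707 -0.259   0.2252] [ 0.5683 -0.2587  0.225 ] [0.016 0.028 0.02 ] u 228 240 v 209 218
4.85 [ 0.56506898 -0.25143933  0.23832953] [-0.15943216 -0.46612545 -1.93126002] 0.01989496927003715 78.26467573642731
```

View pics/s3c.png

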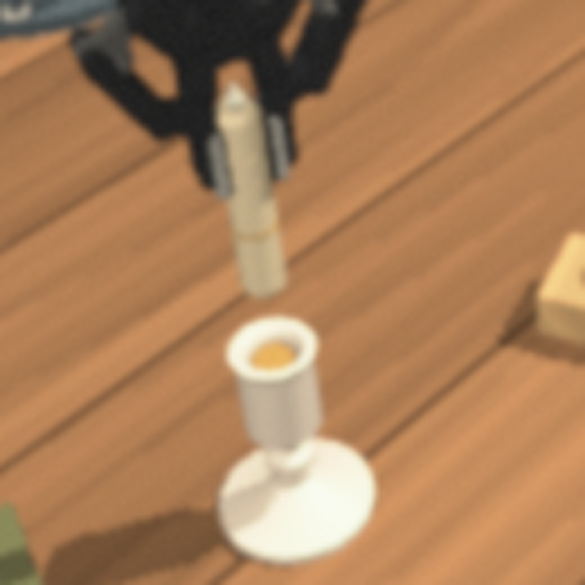

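The candle hangs upright above the near cup: foot at (238,235), rim centre at (240,248) in the full frame. It is laterally within about 2 mm, so I trim y slightly and descend to just inside the flare.

Call:
move_arm([
  [[10,0.01,-0.04,-0.2,0,0,0],[10,0.01,-0.04,-0.5,0,0,0],[10,0.01,-0.04,-0.8,0,0,0],[10,0.01,-0.04,-1.0,0,0,0],[10,0.01,-0.04,-1.1,0,0,0],[10,0.01,-0.04,-1.1,0,0,0]],
])

```text
time: 5.6
tool_pos: [0.5654, -0.2543, 0.1941]
tcp_rot: [[-0.916, 0.401, -0.0], [0.401, 0.916, 0.0], [0.001, 0.0, -1.0]]
wrist_force: [0.5, -0.5, -1.0]
gripper_width: 0.0199
gripper_force: 78.3
```

Call:
move_arm([
  [[10,0,0,-0.05,0,0,0],[10,0,0,-0.1,0,0,0],[10,0,0,-0.15,0,0,0],[10,0,0,-0.15,0,0,0]],
])

```text
time: 6.1
tool_pos: [0.5657, -0.2544, 0.1889]
tcp_rot: [[-0.916, 0.401, 0.001], [0.401, 0.916, -0.0], [-0.001, -0.0, -1.0]]
wrist_force: [-0.3, 0.1, 2.2]
gripper_width: 0.0201
gripper_force: 78.7
```

Call:
move_arm([
  [[10,0,0,-0.05,0,0,0],[10,0,0,-0.1,0,0,0],[10,0,0,-0.1,0,0,0]],
])

```text
time: 6.48
tool_pos: [0.5657, -0.2545, 0.1846]
tcp_rot: [[-0.916, 0.401, 0.0], [0.401, 0.916, -0.0], [-0.001, -0.0, -1.0]]
wrist_force: [-0.6, 0.7, 3.8]
gripper_width: 0.0202
gripper_force: 78.8
```

Call:
move_arm([
  [[10,0,0,-0.05,0,0,0],[10,0,0,-0.1,0,0,0],[10,0,0,-0.15,0,0,0]],
])

```text
time: 6.85
tool_pos: [0.5657, -0.2544, 0.1784]
tcp_rot: [[-0.916, 0.401, 0.0], [0.401, 0.916, -0.0], [-0.0, -0.0, -1.0]]
wrist_force: [0.7, -0.6, 3.9]
gripper_width: 0.0202
gripper_force: 78.8
```

Call:
move_arm([
  [[10,0,0,-0.02,0,0,0],[10,0,0,-0.04,0,0,0],[10,0,0,-0.05,0,0,0]],
])

```text
time: 7.22
tool_pos: [0.5656, -0.2544, 0.1765]
tcp_rot: [[-0.916, 0.401, 0.0], [0.401, 0.916, -0.0], [-0.0, -0.0, -1.0]]
wrist_force: [-0.1, -0.4, 4.3]
gripper_width: 0.0202
gripper_force: 78.8
```

Call:
move_arm([
  [[10,0,0,-0.025,0,0,0],[10,0,0,-0.025,0,0,0]],
])

```text
time: 7.48
tool_pos: [0.5656, -0.2544, 0.1754]
tcp_rot: [[-0.916, 0.401, 0.0], [0.401, 0.916, -0.0], [-0.0, -0.0, -1.0]]
wrist_force: [-0.4, -0.4, 3.2]
gripper_width: 0.02
gripper_force: 78.7
```

Call:
move_arm([
  [[10,0,0,-0.025,0,0,0],[10,0,0,-0.025,0,0,0]],
])

```text
time: 7.72
tool_pos: [0.5656, -0.2544, 0.1744]
tcp_rot: [[-0.916, 0.401, 0.0], [0.401, 0.916, -0.0], [-0.0, -0.0, -1.0]]
wrist_force: [0.0, -0.7, 3.5]
gripper_width: 0.02
gripper_force: 78.7
```

Call:
move_arm([
  [[10,0,0,-0.025,0,0,0],[10,0,0,-0.025,0,0,0]],
])

```text
time: 7.98
tool_pos: [0.5655, -0.2544, 0.1734]
tcp_rot: [[-0.916, 0.401, 0.0], [0.401, 0.916, -0.0], [-0.0, -0.0, -1.0]]
wrist_force: [0.3, 0.1, 3.9]
gripper_width: 0.0201
gripper_force: 78.7
```

Call:
move_arm([
  [[10,0,0,-0.025,0,0,0],[10,0,0,-0.025,0,0,0]],
])

```text
time: 8.22
tool_pos: [0.5655, -0.2544, 0.1724]
tcp_rot: [[-0.916, 0.401, 0.0], [0.401, 0.916, -0.0], [-0.0, -0.0, -1.0]]
wrist_force: [0.5, -0.8, 3.1]
gripper_width: 0.0201
gripper_force: 78.7
```

Call:
move_arm([
  [[10,0,0,-0.025,0,0,0],[10,0,0,-0.025,0,0,0]],
])

```text
time: 8.48
tool_pos: [0.5655, -0.2543, 0.1714]
tcp_rot: [[-0.916, 0.401, 0.0], [0.401, 0.916, -0.0], [-0.0, -0.0, -1.0]]
wrist_force: [0.4, -1.3, 3.2]
gripper_width: 0.0199
gripper_force: 78.7
```

Call:
move_arm([
  [[10,0,0,-0.025,0,0,0],[10,0,0,-0.05,0,0,0],[10,0,0,-0.05,0,0,0]],
])

```text
time: 8.85
tool_pos: [0.5655, -0.2544, 0.1694]
tcp_rot: [[-0.916, 0.401, 0.0], [0.401, 0.916, -0.0], [-0.0, -0.0, -1.0]]
wrist_force: [0.7, -0.4, 3.5]
gripper_width: 0.0203
gripper_force: 78.7
```

Call:
move_arm([
  [[10,0,0,-0.04,0,0,0],[10,0,0,-0.08,0,0,0],[10,0,0,-0.08,0,0,0]],
])

```text
time: 9.22
tool_pos: [0.5655, -0.2543, 0.166]
tcp_rot: [[-0.916, 0.401, -0.0], [0.401, 0.916, 0.0], [0.0, 0.0, -1.0]]
wrist_force: [0.5, -1.4, 2.4]
gripper_width: 0.0206
gripper_force: 78.7
```

Run:
```python
from h import *
f=bot.grab_frame("scene");np.savez("scene4.npz",**f);cv2.imwrite("pics/s4c.png",cv2.resize(f["pixels"][200:300,190:290],None,fx=6,fy=6,interpolation=2))
s=bot.read_state();print(s["time"],s["tool_pos"],s["wrist_force"])
```

```text
9.275 [ 0.56549217 -0.25433462  0.16605365] [ 0.39829102 -1.41820842  2.63220692]
```

View pics/s4c.png

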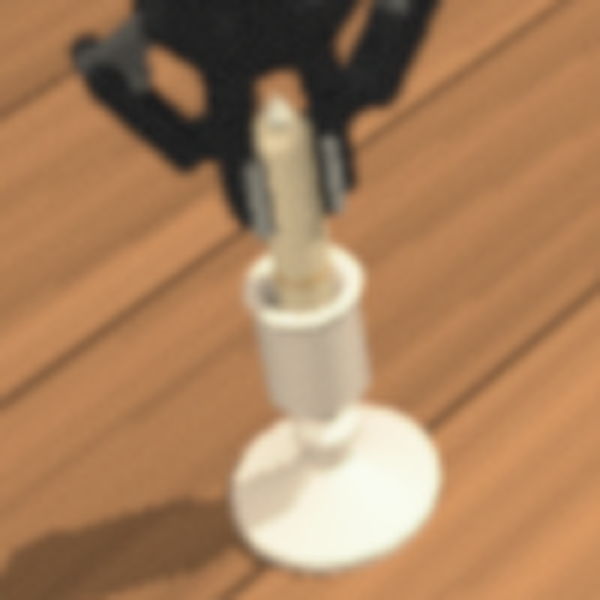

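The candle is well inside the cup. The ring at about (240,247) is roughly 10 mm above the rim, already past the blocked depth, and the lateral force is small. I continue to the bottom.

Call:
move_arm([
  [[10,0,0,-0.06,0,0,0],[10,0,0,-0.12,0,0,0],[10,0,0,-0.17,0,0,0],[10,0,0,-0.2,0,0,0],[10,0,0,-0.2,0,0,0]],
])

```text
time: 9.9
tool_pos: [0.5655, -0.2543, 0.1581]
tcp_rot: [[-0.916, 0.401, -0.0], [0.401, 0.916, 0.0], [0.0, -0.0, -1.0]]
wrist_force: [-0.1, -1.9, 2.6]
gripper_width: 0.0199
gripper_force: 78.6
```

Call:
move_arm([
  [[10,0,0,-0.02,0,0,0],[10,0,0,-0.02,0,0,0]],
])

```text
time: 10.15
tool_pos: [0.5655, -0.2543, 0.1575]
tcp_rot: [[-0.916, 0.401, 0.0], [0.401, 0.916, -0.0], [-0.0, -0.0, -1.0]]
wrist_force: [0.4, -0.9, 3.5]
gripper_width: 0.0201
gripper_force: 78.7
```

Call:
move_arm([
  [[10,0,0,-0.015,0,0,0],[10,0,0,-0.015,0,0,0]],
])

```text
time: 10.4
tool_pos: [0.5655, -0.2543, 0.1569]
tcp_rot: [[-0.916, 0.401, -0.0], [0.401, 0.916, -0.0], [-0.0, -0.0, -1.0]]
wrist_force: [-0.6, -1.4, 4.4]
gripper_width: 0.0205
gripper_force: 78.7
```

Call:
move_arm([
  [[10,0,0,-0.015,0,0,0],[10,0,0,-0.015,0,0,0]],
])

```text
time: 10.65
tool_pos: [0.5655, -0.2543, 0.1563]
tcp_rot: [[-0.916, 0.401, 0.0], [0.401, 0.916, -0.0], [-0.0, -0.0, -1.0]]
wrist_force: [0.1, -1.9, 4.1]
gripper_width: 0.02
gripper_force: 78.7
```

Call:
move_arm([
  [[10,0,0,-0.015,0,0,0],[10,0,0,-0.015,0,0,0]],
])

```text
time: 10.9
tool_pos: [0.5655, -0.2543, 0.1556]
tcp_rot: [[-0.916, 0.401, -0.0], [0.401, 0.916, -0.0], [0.0, -0.0, -1.0]]
wrist_force: [-0.2, -1.1, 4.6]
gripper_width: 0.0202
gripper_force: 78.7
```

Call:
move_arm([
  [[10,0,0,-0.01,0,0,0],[10,0,0,-0.01,0,0,0]],
])

```text
time: 11.15
tool_pos: [0.5655, -0.2543, 0.1553]
tcp_rot: [[-0.916, 0.401, 0.0], [0.401, 0.916, -0.0], [-0.0, -0.0, -1.0]]
wrist_force: [-0.5, -1.7, 4.3]
gripper_width: 0.0204
gripper_force: 78.7
```

Call:
move_arm([
  [[10,0,0,-0.01,0,0,0],[10,0,0,-0.01,0,0,0]],
])

```text
time: 11.4
tool_pos: [0.5656, -0.2544, 0.1553]
tcp_rot: [[-0.916, 0.401, 0.0], [0.401, 0.916, -0.0], [-0.0, -0.0, -1.0]]
wrist_force: [0.9, -0.6, 6.2]
gripper_width: 0.02
gripper_force: 78.9
```

Call:
move_arm([
  [[10,0,0,-0.01,0,0,0],[10,0,0,-0.01,0,0,0]],
])

```text
time: 11.65
tool_pos: [0.5656, -0.2544, 0.1552]
tcp_rot: [[-0.916, 0.401, 0.0], [0.401, 0.916, -0.0], [-0.0, -0.0, -1.0]]
wrist_force: [-0.3, 0.0, 7.8]
gripper_width: 0.02
gripper_force: 79.1
```

Call:
move_arm([
  [[10,0,0,-0.01,0,0,0],[10,0,0,-0.01,0,0,0]],
])

```text
time: 11.9
tool_pos: [0.5657, -0.2544, 0.1552]
tcp_rot: [[-0.916, 0.401, 0.001], [0.401, 0.916, -0.0], [-0.001, -0.0, -1.0]]
wrist_force: [0.6, -0.2, 8.9]
gripper_width: 0.0199
gripper_force: 79.3
```

It has bottomed at the expected depth and the force is rising at about 4 N/mm. I press to about 14 N and hold.

Call:
move_arm([
  [[10,0,0,-0.015,0,0,0],[10,0,0,-0.03,0,0,0],[10,0,0,-0.03,0,0,0]],
])

```text
time: 12.28
tool_pos: [0.5658, -0.2545, 0.1552]
tcp_rot: [[-0.916, 0.401, 0.001], [0.401, 0.916, -0.001], [-0.002, -0.0, -1.0]]
wrist_force: [-1.4, 0.5, 14.5]
gripper_width: 0.02
gripper_force: 79.9
```

Call:
move_arm([
  [[10,0,0,-0.01,0,0,0],[10,0,0,-0.01,0,0,0],[10,0,0,-0.01,0,0,0],[10,0,0,-0.01,0,0,0],[10,0,0,-0.01,0,0,0],[10,0,0,-0.01,0,0,0],[10,0,0,-0.01,0,0,0],[10,0,0,-0.01,0,0,0]],
])

```text
time: 13.28
tool_pos: [0.5659, -0.2545, 0.1551]
tcp_rot: [[-0.916, 0.401, 0.001], [0.401, 0.916, -0.001], [-0.002, -0.0, -1.0]]
wrist_force: [-2.0, 0.5, 16.4]
gripper_width: 0.02
gripper_force: 80.0
```

Run:
```python
from h import *
f=bot.grab_frame("scene");cv2.imwrite("pics/s5c.png",cv2.resize(f["pixels"][200:300,190:290],None,fx=6,fy=6,interpolation=2))
s=bot.read_state();print(s["time"],s["tool_pos"],s["wrist_force"])
```

```text
13.325 [ 0.56588478 -0.25449426  0.15512557] [-2.03870817  0.84901593 16.52450799]
```

View pics/s5c.png

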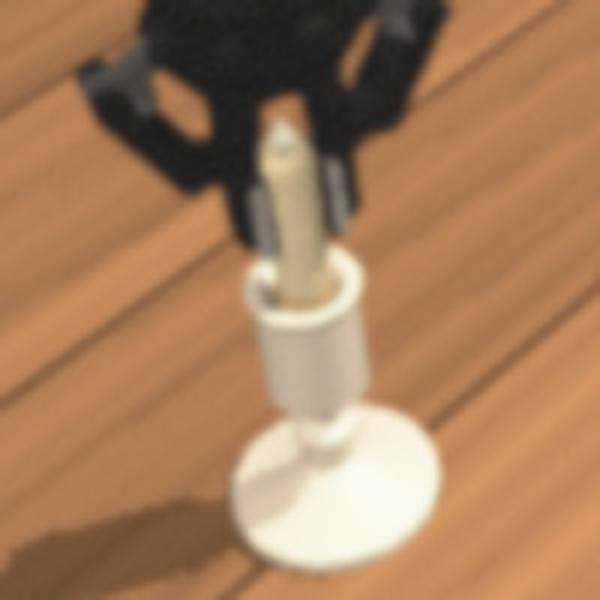

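The ring at about (240,249) is level with the rim, so the candle is home in the clear candlestick. I ease off the load, open and withdraw straight up.

Call:
move_arm([
  [[10,0,0,0.03,0,0,0],[10,0,0,0.06,0,0,0],[10,0,0,0.07,0,0,0],[10,0,0,0.07,0,0,0]],
])

```text
time: 13.82
tool_pos: [0.5655, -0.2543, 0.1553]
tcp_rot: [[-0.916, 0.401, -0.0], [0.401, 0.916, 0.0], [0.0, 0.0, -1.0]]
wrist_force: [0.1, -1.3, 5.1]
gripper_width: 0.02
gripper_force: 78.6
```

Call:
move_arm([
  [[30,0,0,0,0,0,0],[45,0,0,0,0,0,0],[60,0,0,0,0,0,0],[60,0,0,0,0,0,0],[60,0,0,0.2,0,0,0],[60,0,0,0.7,0,0,0],[60,0,0,1.5,0,0,0],[60,0,0,2.3,0,0,0],[60,0,0,3.0,0,0,0],[60,0,0,3.4,0,0,0],[60,0,0,3.5,0,0,0],[60,0,0,3.5,0,0,0]],
])

```text
time: 15.32
tool_pos: [0.5651, -0.2541, 0.2947]
tcp_rot: [[-0.916, 0.401, -0.001], [0.401, 0.916, 0.001], [0.001, 0.0, -1.0]]
wrist_force: [-0.2, -0.1, 0.6]
gripper_width: 0.0511
gripper_force: 0.0
```

Run:
```python
from h import *
f=bot.grab_frame("scene");cv2.imwrite("pics/s6c.png",cv2.resize(f["pixels"][180:300,180:300],None,fx=5,fy=5,interpolation=2))
w=cloud(f);m=np.hypot(w[...,0]-.5645,w[...,1]+.2535)<.03
p=w[m&(w[...,2]<.215)];print("top",p[:,2].max())
s=bot.read_state();print(s["time"],s["tool_pos"],s["wrist_force"])
```

```text
top 0.20553390690744833
15.375 [ 0.56493019 -0.25393668  0.29413948] [-1.10951642 -0.08865424  0.14623874]
```

View pics/s6c.png

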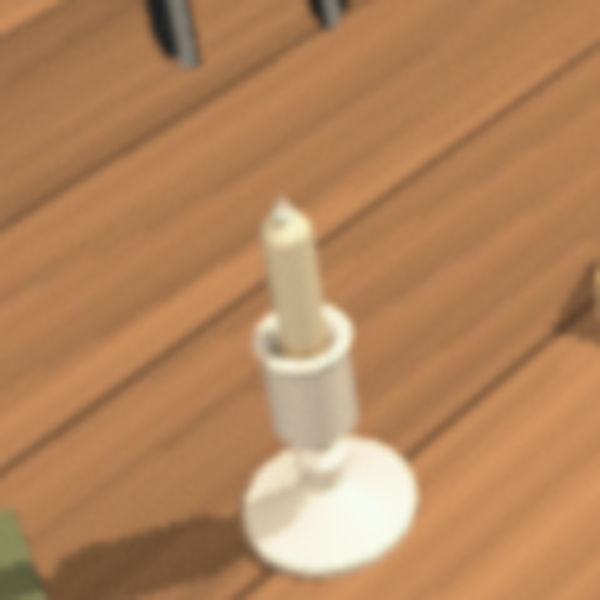

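The candle stands upright in the cup, foot end at (240,250). Its top reads about 0.205 m against an expected 0.203 m, and the gripper is clear above. I hand in.

```bash
python3 -c "
from rig import bot
print(bot.hand_in())"
```

```text
the job is handed in; nothing more can be done
None
```

The candle is home in the candlestick nearer the camera (at about x 0.565, y -0.254): it bottomed at full depth, was pressed at about 16 N for a second with the ring level with the rim, then released standing upright; the job is handed in.

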